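# Change the batch on the bench dryer

### The job

Change the batch on the bench dryer: first pull the air lever all the way back to its off stop, towards the robot's side, and leave it there; then move the two dry cylinders from the dryer into the black tray, standing upright. Next stand every washed cylinder that lies toppled on the mat upright on its square foot on the dryer's perforated plate, and last swing the air lever forward until it is in line with the white set marker. Leave the reel, bottle, screwdriver and phone where they are.

Things in the scene. Friction and masses are not known exactly. Their poses are not given: they have to be found in the camera images.
- dry1_mid (a point): dry brass cylinder, 90 mm tall: a square dark steel foot 44 x 44 mm and 12 mm thick, a round brass barrel 44 mm across from 12 to 76 mm above the foot's underside, then a round steel neck 28 mm across up to 90 mm; about 350 g, most of it in the foot (centre of mass 26 mm above the underside). This point is its centre, 45 mm above the foot's underside on the axis; its z axis runs from foot to neck. Stands upright on its foot. It stands on the dryer's plate at the start.
- dry2_mid (a point): second dry cylinder, the same in every way; stands on the dryer's plate at the start.
- wet1_mid (a point): washed cylinder, same shape, size and point as dry1_mid; lies toppled on the grey mat at the start (axis level, centre 22 mm up), neck turned roughly towards the robot. May be absent (None): two or three of the washed ones are there.
- wet2_mid (a point): washed cylinder, same shape, size and point as dry1_mid; lies toppled on the grey mat at the start (axis level, centre 22 mm up), neck turned roughly towards the robot. May be absent (None): two or three of the washed ones are there.
- wet3_mid (a point): washed cylinder, same shape, size and point as dry1_mid; lies toppled on the grey mat at the start (axis level, centre 22 mm up), neck turned roughly towards the robot. May be absent (None): two or three of the washed ones are there.
- dryer_plate (a point): centre of the top of the dryer's perforated aluminium plate, 56 mm above the bench. The plate is level, 136 mm along its x axis (front to back, away from the robot) and 370 mm along its y axis, free of rims. The dryer is a fixed white box 140 x 460 x 50 mm under it; the air lever stands at the box's -y end.
- tray_in (a point): centre of the inner floor of the fixed black tray: outside 100 mm (x) by 260 mm (y) and 16 mm high, walls and floor 4 mm, so the floor is 4 mm above the bench; room for two cylinders side by side along y.
- lever_hinge (a point): the air lever's hinge, at the dryer's -y end, 233 mm from the plate's centre along the plate's -y and 14 mm above the plate; fixed; its x and y axes are parallel to the plate's, and the hinge axis is y.
- lever_grip (a point): middle of the air lever's grip, 125 mm from the hinge; the grip is a round black handle 20 mm across, its axis along the lever, from 90 to 155 mm from the hinge, on a flat steel bar 8 mm thick. Its z axis points along the lever from the hinge outwards.
- air_lever (a joint): angle of the air lever, rad: 0 is the off stop, where the lever leans 0.87 rad from vertical towards the robot (plate's -x); it grows as the lever swings forward over the top (upright at 0.87) to 1.74, away from the robot. Stays where it is left; about 3 N at the grip moves it.
- set_marker (a joint): angle of the set marker, measured just as the air lever's (same hinge axis, zero and direction): the angle to set. It is stiff and stays put.
- marker_tip (a point): tip of the set marker, a thin white pointer arm with a small tab at its end, 85 mm long, on the same hinge axis, in a plane 24 mm to the -y side of the lever, over the steel scale; its z axis points along the arm outwards.
- reel_mid (a point): bystander: grey plastic reel, 60 mm across, 22 mm high, lying on the bench; its centre.
- oil_bottle: bystander: white oil bottle, 44 mm across, 110 mm high; origin under its centre.
- driver: bystander: screwdriver lying on the bench; origin at its middle, handle to its -x.
- phone: bystander: black phone, 150 x 75 x 10 mm, lying flat; origin under its centre.
There are look-alikes about, which are no part of the job. What is shaped like the part that bears dry1_mid but green or purple is not meant. Leave any green or pink look-alike of the part that bears wet2_mid alone.

How it is judged:
On the way, in this order (a step that is already met when the one before it is completed fails the run):
1. the air lever is back at its off stop (value of joint air_lever below 0.1 rad), for 0.2 s.
2. both dry cylinders stand upright in the tray, the lever still off (x of dry1_mid in the frame of tray_in between -0.03 and 0.03 m and y of dry1_mid in the frame of tray_in between -0.115 and 0.115 m and z of dry1_mid in the frame of tray_in between 0.035 and 0.06 m and angle between each of dry1_mid, dry2_mid's own z axis and vertical below 0.12 rad and x of dry2_mid in the frame of tray_in between -0.03 and 0.03 m and y of dry2_mid in the frame of tray_in between -0.115 and 0.115 m and z of dry2_mid in the frame of tray_in between 0.035 and 0.06 m and value of joint air_lever below 0.1 rad), for 0.3 s.
3. every washed cylinder stands upright on the dryer's plate, the lever still off (x of wet1_mid in the frame of dryer_plate between -0.07 and 0.07 m and y of wet1_mid in the frame of dryer_plate between -0.185 and 0.185 m and z of wet1_mid in the frame of dryer_plate between 0.035 and 0.055 m and angle between each of wet1_mid, wet2_mid, wet3_mid's own z axis and vertical below 0.12 rad and x of wet2_mid in the frame of dryer_plate between -0.07 and 0.07 m and y of wet2_mid in the frame of dryer_plate between -0.185 and 0.185 m and z of wet2_mid in the frame of dryer_plate between 0.035 and 0.055 m and x of wet3_mid in the frame of dryer_plate between -0.07 and 0.07 m and y of wet3_mid in the frame of dryer_plate between -0.185 and 0.185 m and z of wet3_mid in the frame of dryer_plate between 0.035 and 0.055 m and value of joint air_lever below 0.1 rad), for 0.3 s.
At the end, for the whole second after the job is handed in: Both dry cylinders stand upright (within 7 degrees) on the tray's floor, every washed cylinder stands upright (within 7 degrees) on the dryer's plate, and the air lever is within 0.08 rad (4.5 degrees) of the set marker (x of dry1_mid in the frame of tray_in between -0.03 and 0.03 m and y of dry1_mid in the frame of tray_in between -0.115 and 0.115 m and z of dry1_mid in the frame of tray_in between 0.035 and 0.06 m and angle between each of dry1_mid, dry2_mid, wet1_mid, wet2_mid, wet3_mid's own z axis and vertical below 0.12 rad and x of dry2_mid in the frame of tray_in between -0.03 and 0.03 m and y of dry2_mid in the frame of tray_in between -0.115 and 0.115 m and z of dry2_mid in the frame of tray_in between 0.035 and 0.06 m and x of wet1_mid in the frame of dryer_plate between -0.07 and 0.07 m and y of wet1_mid in the frame of dryer_plate between -0.185 and 0.185 m and z of wet1_mid in the frame of dryer_plate between 0.035 and 0.055 m and x of wet2_mid in the frame of dryer_plate between -0.07 and 0.07 m and y of wet2_mid in the frame of dryer_plate between -0.185 and 0.185 m and z of wet2_mid in the frame of dryer_plate between 0.035 and 0.055 m and x of wet3_mid in the frame of dryer_plate between -0.07 and 0.07 m and y of wet3_mid in the frame of dryer_plate between -0.185 and 0.185 m and z of wet3_mid in the frame of dryer_plate between 0.035 and 0.055 m and angle between the z axis of lever_grip and the z axis of marker_tip, either way round below 0.08 rad); the robot touches nothing.
It fails at once if the reel is moved more than 40 mm (distance of reel_mid from where it was at the start of the episode above 0.04 m).
It fails at once if the oil bottle is moved more than 40 mm (distance of oil_bottle from where it was at the start of the episode above 0.04 m).
It fails at once if the screwdriver is moved more than 40 mm (distance of driver from where it was at the start of the episode above 0.04 m).
It fails at once if the phone is moved more than 40 mm (distance of phone from where it was at the start of the episode above 0.04 m).
Of wet1, wet2, wet3 only 2 to 3 are there at a start; the rules pass over those that are not, and their reading is None.
At some moment in a run one of wet1, wet2, wet3 may be knocked a few centimetres aside while the robot is not near it.
It also fails if it takes over 210 s, if anything falls off the work surface, if the arm or the gripper's body presses on something with over 40 N, if the wrist force passes 120 N, or if a joint passes its speed limit or range.

### The arm

A 6-joint arm with a two-finger parallel gripper is mounted at the origin on the work surface. World frame = base frame: x ahead of the robot, y to its left, z up, the work surface at z = 0. Lengths are in m, angles in rad, forces in N, time in s.
With the tool pointing down it reaches from about 0.275 to 0.875 m from the base axis. Payload 12.5 kg.
Tool frame: the origin (TCP) lies on the centre line of the jaws, within the pads' length; the fingertips stand r.finger_overhang ahead of it and the grasp point (between the pads) lies 3 mm ahead of it (r.finger_overhang is the distance from the TCP to the fingertips, in m); z points along the fingers, y is the line along which they close (so a half turn about z gives the same grasp; the last joint's range is limited). The gripper opens to 85 mm and grips with 20 to 120 N. Pads are 22 mm wide; open, the fingers measure 114 mm over their backs; the gripper's body (76 mm by 85 mm) begins 54 mm behind the grasp point. The pads swing forward as they close: fully open they stand 13 mm farther back than shut.
Start: joints at [1.083, 0.351, 1.652, -0, 1.139, -0.085], TCP at [0.216, 0.506, 0.253] pointing down, gripper open.
Joint ranges: [-2.75, 2.75], [-0.79, 2.1], [0.01, 2.65], [-1.57, 4.71], [0.07, 3.14], [-2.87, 2.87]. Speed limits (rad/s): [2.22, 2.22, 2.79, 3.14, 3.14, 3.14].

### API

Orientations are given as a unit quaternion [x, y, z, w].
In Python, from cell import r, optics gives the robot as it stands. The module is installed in compiled form; this text tells all that it offers. Calls block until the motion is done:
- r.move_to(position, orientation): joint-space move of the TCP to a pose.
- r.move_linear(position, rot=None, vel=0.15): straight line of the TCP; rot=None keeps the orientation; vel is the mean speed in m/s.
- r.set_joints(angles): joint-space move.
- r.set_gripper(opening, squeeze=None): opening from 0.0 (shut) to 1.0 (fully open); squeeze is the grip in N (None keeps the last); returns when the fingers have stopped.
- r.sleep(seconds).
- r.inverse_kinematics(position, orientation): joint angles nearest the present ones, or None.
- optics.get_image(name): name is "scene" or "top" or "wrist"; returns a dict with "pixels" (400x640x3 uint8, red, green, blue), "depth" (400x640 float32, m along the optical axis (not along the pixel's ray), 0 where there is no reading), "fx", "fy", "cx", "cy" (pixels), "camera_from_world" (4x4, takes a point from world to camera coordinates); the wrist camera has in their place "mount" (4x4, takes a point from camera to tool coordinates, whose origin is the TCP and whose axes are the flange's). Camera axes: x right, y down, z forward; pixel columns grow to the right and rows downward; lengths in m; the calibration is good to about 2 mm. A picture is of the moment at which its call begins: read the wrist's pose just before it.
A pose or a line that the arm cannot do raises r.PlanningError and nothing moves.
- r.hand_in(): hands the job in; it is judged then, once.
Readings, each from a call of its own:
- r.current_t(): time.
- r.current_q(): joint angles.
- r.current_qvel(): joint speeds.
- r.current_effort(): joint torques, N m.
- r.current_tool_pos(): TCP position.
- r.current_ee_rot(): TCP orientation.
- r.current_contact_force(): force on the tool from outside, world axes, zero at the start.
- r.current_torque(): the same for the moment, N m.
- r.current_opening(): opening from 0.0 (shut) to 1.0 (fully open).
- r.current_finger_force(): force on a finger pad.
Only numpy, scipy, OpenCV 4.12 (cv2) and the standard library are available. Lean on these libraries where they do the work, as an engineer would, in place of code of your own. Each camera call takes 0.05 s, during which the arm holds its last target. There are 200 camera calls.

## Working session

There is one attempt and no reset: what is moved stays moved. The work goes in short steps, each a Python script; the robot and the scene stay as the last script left them, time stands still between calls to the robot, and variables do not carry over. Pictures are saved under pics/ and viewed, at most 14 in all, crops included, and the job is handed in when it is done.

```bash
mkdir -p pics; cat > h.py <<'E'
import numpy as np, cv2
from cell import r, optics
def snap(n,f=None):
    im=optics.get_image(n)
    if f: cv2.imwrite('pics/'+f,cv2.cvtColor(im['pixels'],cv2.COLOR_RGB2BGR))
    return im
def world(im):
    v,u=np.mgrid[0:400,0:640]; d=im['depth']
    P=np.stack([(u-im['cx'])/im['fx']*d,(v-im['cy'])/im['fy']*d,d,np.ones_like(d)],-1)
    W=P@np.linalg.inv(im['camera_from_world']).T
    W[d==0]=np.nan
    return W[...,:3]
E
python3 - <<'E'
from h import *
a=snap('top','top0.png');b=snap('scene','scene0.png')
np.savez('s0.npz',t=world(a),s=world(b),tp=a['pixels'],sp=b['pixels'])
print(r.finger_overhang,r.current_ee_rot(),r.current_t(),a['camera_from_world'],b['camera_from_world'])
E
```

```text
0.022 [ 2.00006719e-01  9.79794376e-01 -5.18968104e-04 -1.50612392e-04] 0.1 [[-0.00143531 -0.99950232 -0.03151266  0.04589074]
 [-0.98215877  0.00733491 -0.18791047  0.54751154]
 [ 0.18804809  0.03068072 -0.9816805   1.16170834]
 [ 0.          0.          0.          1.        ]] [[ 0.2843036   0.9586376  -0.01361695 -0.16749041]
 [ 0.58614589 -0.18503795 -0.78879272 -0.19154021]
 [-0.75868601  0.21627509 -0.61450845  2.20981309]
 [ 0.          0.          0.          1.        ]]
```

View pics/top0.png

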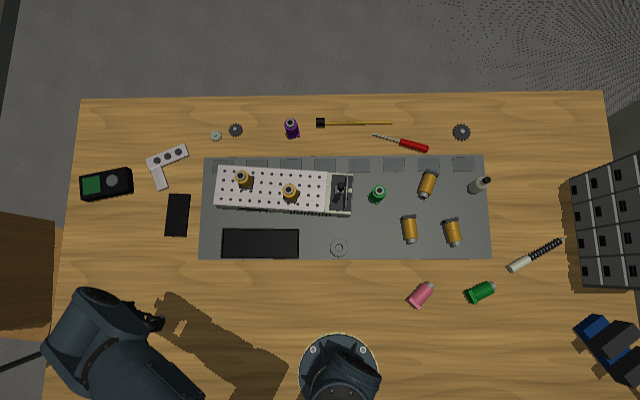

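View pics/scene0.png

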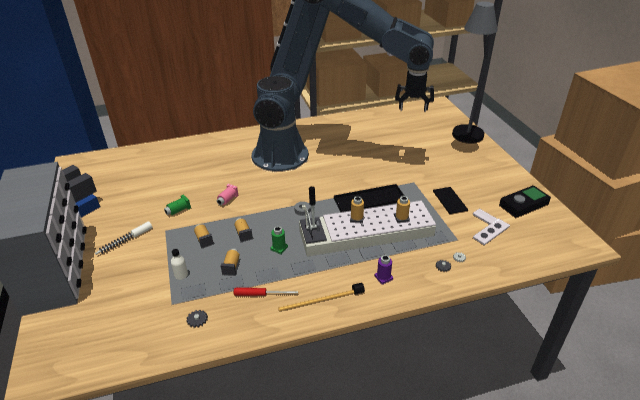

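The top view shows two brass cylinders standing on the plate at (244,178) and (290,191), which are the dry ones. Three brass ones lie toppled on the mat at (427,185), (409,229) and (452,233). The look-alikes are green (378,193), purple (291,128), pink (420,295) and green (480,292), so all of them are excluded by colour. I'll enlarge a crop to confirm and take measurements.

```bash
python3 - <<'E'
from h import *
z=np.load('s0.npz');T=z['t'];p=z['tp']
c=cv2.cvtColor(p[145:265,200:500],cv2.COLOR_RGB2BGR)
cv2.imwrite('pics/crop0.png',cv2.resize(c,(800,320),interpolation=cv2.INTER_CUBIC))
hsv=cv2.cvtColor(p,cv2.COLOR_RGB2HSV)
m=cv2.inRange(hsv,(12,110,90),(25,255,255)); m[:, :200]=0;m[:160]=0;m[255:]=0;m[:,500:]=0
m[np.nan_to_num(T[...,2])<0.008]=0
n,l,s,ce=cv2.connectedComponentsWithStats(m)
for i in range(1,n):
    if s[i,4]>20:
        w=T[l==i]; print(s[i],ce[i],np.nanmedian(w,0),np.nanmin(w,0),np.nanmax(w,0))
# plate: z 0.05-0.062
w=T[...,2]; pm=((w>0.052)&(w<0.06)).astype(np.uint8); pm[:,:205]=0;pm[:,360:]=0;pm[:150]=0;pm[225:]=0
w2=T[pm>0]; print('plate',len(w2),np.median(w2,0),cv2.minAreaRect((w2[:,:2]*1000).astype(np.float32)))
# tray: dark
dm=cv2.inRange(p,(0,0,0),(45,45,45)); dm[:225]=0;dm[262:]=0;dm[:,:215]=0;dm[:,305:]=0
w3=T[dm>0];w3=w3[np.isfinite(w3[:,0])]; print('tray',len(w3),np.median(w3,0),cv2.minAreaRect((w3[:,:2]*1000).astype(np.float32)))
E
```

```text
[235 170  13  14  74] [241.90540541 177.55405405] [0.60554887 0.29084453 0.13192847] [0.59189237 0.2769305  0.05397479] [0.65632865 0.32082538 0.14560733]
[420 173  17  21 220] [427.95       182.98636364] [ 0.60859422 -0.30696727  0.04164551] [ 0.57448969 -0.33717752  0.02851142] [ 0.64266429 -0.28071489  0.0486415 ]
[282 184  14  14  85] [289.15294118 191.24705882] [0.56179647 0.14211953 0.13209931] [0.54563629 0.12595473 0.05499251] [0.60625316 0.16711138 0.1426801 ]
[404 218  14  21 232] [410.37931034 228.06896552] [ 0.45865509 -0.24134842  0.04142101] [ 0.42618234 -0.26534094  0.0306182 ] [ 0.49199739 -0.22306659  0.04791731]
[446 221  16  21 232] [453.74137931 231.27586207] [ 0.44780271 -0.38077351  0.04158234] [ 0.41584999 -0.40582759  0.02958258] [ 0.48113128 -0.35836948  0.04969738]
plate 4115 [0.58723665 0.19128722 0.05610018] ((589.5651245117188, 175.9679718017578), (456.9878845214844, 138.3247833251953), 85.24982452392578)
tray 2271 [0.41476535 0.2572636  0.00413829] ((415.198974609375, 258.10064697265625), (264.7727966308594, 99.84111785888672), 88.80329132080078)
```

View pics/crop0.png

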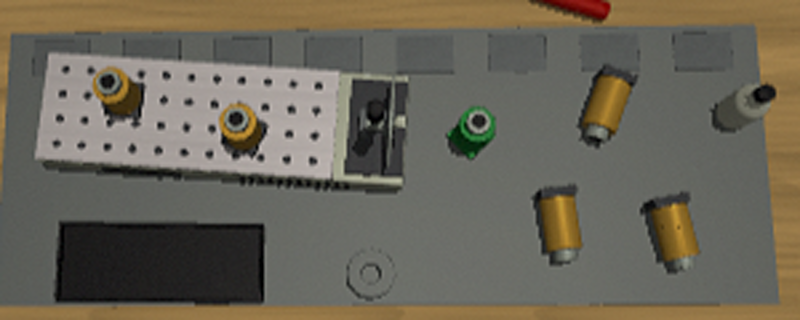

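Confirmed: each wet cylinder has its dark foot facing away and its neck towards the robot. The lever is near (375,115) in the crop. Next come the plate pose and a close wrist view of the lever.

```bash
cat >> h.py <<'E'
from scipy.spatial.transform import Rotation as R
def rot(z,y):
    z=np.array(z,float);z/=np.linalg.norm(z);y=np.array(y,float);y-=z*(y@z);y/=np.linalg.norm(y)
    return R.from_matrix(np.c_[np.cross(y,z),y,z])
def wsnap(f=None):
    p=np.array(r.current_tool_pos());q=r.current_ee_rot()
    im=snap('wrist',f)
    M=np.eye(4);M[:3,:3]=R.from_quat(q).as_matrix();M[:3,3]=p
    im['camera_from_world']=np.linalg.inv(M@im['mount']);return im
def canmove(p,q):
    return r.inverse_kinematics(list(p),list(q))
E
python3 - <<'E'
from h import *
z=np.load('s0.npz');T=z['t'];p=z['tp']
w=T[...,2]; pm=((w>0.053)&(w<0.06)).astype(np.uint8); pm[:,:205]=0;pm[:,360:]=0;pm[:150]=0;pm[225:]=0
pm[:, 324:]=0
w2=T[pm>0]; print(w2.min(0),w2.max(0),cv2.minAreaRect((w2[:,:2]*1000).astype(np.float32)))
ww=T[165:220,318:360].reshape(-1,3);ww=ww[ww[:,2]>0.075]
print(len(ww),ww[np.argsort(-ww[:,2])][:40:4])
im=optics.get_image('wrist');print(im['mount'],im['fx'])
h=np.array([0.575,-0.035,0.09])
for d in [(0,.8,-.6),(0,.6,-.8),(0.2,.7,-.7)]:
  for y in [(1,0,0),(-1,0,0)]:
    for dist in (.2,.25,.3):
      q=rot(d,y); print(d,y,dist,canmove(h-dist*q.as_matrix()[:,2],q.as_quat()))
E
```

```text
[0.51374667 0.04151276 0.05300208] [0.67440996 0.40629217 0.05997325] ((593.5003051757812, 219.48158264160156), (366.5384521484375, 136.94261169433594), 85.57588195800781)
162 [[ 0.55713515 -0.02001141  0.2285732 ]
 [ 0.56084745 -0.00879411  0.2255722 ]
 [ 0.55504862 -0.01723493  0.22517149]
 [ 0.56682501 -0.01453975  0.22474956]
 [ 0.56110423 -0.02016241  0.22406183]
 [ 0.55255179 -0.00873559  0.22370783]
 [ 0.5557044  -0.00877964  0.22265618]
 [ 0.55868758 -0.01733995  0.22204582]
 [ 0.55334195 -0.00594105  0.22035573]
 [ 0.55136252 -0.01452899  0.21587825]]
[[-2.38421646e-04 -9.45942496e-01 -3.24334300e-01  8.33657316e-02]
 [ 9.99999766e-01 -1.76272282e-05 -6.83699647e-04  4.17548429e-04]
 [ 6.41023435e-04 -3.24334387e-01  9.45942279e-01 -1.19009576e-01]
 [ 0.00000000e+00  0.00000000e+00  0.00000000e+00  1.00000000e+00]] 302.44065414663385
(0, 0.8, -0.6) (1, 0, 0) 0.2 [-0.66219021  0.75962946  1.34076995  0.68880821  1.69247505 -0.81526086]
(0, 0.8, -0.6) (1, 0, 0) 0.25 [-0.70619481  0.76600009  1.24704781  0.67242484  1.78484886 -0.79020936]
(0, 0.8, -0.6) (1, 0, 0) 0.3 [-0.74723
[... 935 characters left out ...]
6234  0.56804371  1.24649038  0.51292586  1.72079618  2.48767501]
(0.2, 0.7, -0.7) (1, 0, 0) 0.2 [-0.69011332  0.54592038  1.61722694  0.73136786  1.42266096 -0.88950758]
(0.2, 0.7, -0.7) (1, 0, 0) 0.25 [-0.74450318  0.52412993  1.55586433  0.70087426  1.51580619 -0.86981237]
(0.2, 0.7, -0.7) (1, 0, 0) 0.3 [-0.79627743  0.51182139  1.48312535  0.67741745  1.61084142 -0.85144817]
(0.2, 0.7, -0.7) (-1, 0, 0) 0.2 [-0.69011332  0.54592038  1.61722694  0.73136786  1.42266096  2.25208508]
(0.2, 0.7, -0.7) (-1, 0, 0) 0.25 [-0.74450318  0.52412993  1.55586433  0.70087426  1.51580619  2.27178028]
(0.2, 0.7, -0.7) (-1, 0, 0) 0.3 [-0.79627743  0.51182139  1.48312535  0.67741745  1.61084142  2.29014448]
```

```bash
cat >> h.py <<'E'
C=np.array([0.5935,0.2195,0.056]);yd=np.array([0.0771,0.997,0]);xd=np.array([0.997,-0.0771,0])
H=C-0.233*yd+[0,0,.014]
E
python3 - <<'E'
from h import *
r.move_to([0.32,-0.1,0.42],rot((0,0,-1),(0.2,1,0)).as_quat())
q=rot((-.077*.85,.85,-.5),(1,0,0)); p=H+[0,0,.04]-.22*q.as_matrix()[:,2]
r.move_to(p,q.as_quat())
im=wsnap('lev0.png');W=world(im);np.savez('lev0.npz',W=W,p=im['pixels'],c=im['camera_from_world'],k=[im['fx'],im['fy'],im['cx'],im['cy']])
print(r.current_t(),r.current_tool_pos())
E
```

```text
3.8083 [ 0.59033113 -0.20162364  0.22301334]
```

View pics/lev0.png

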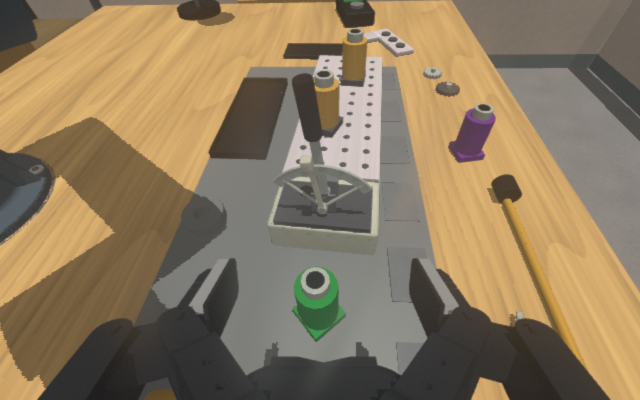

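```bash
python3 - <<'E'
from h import *
d=np.load('lev0.npz');p=d['p']
cv2.imwrite('pics/lev0c.png',cv2.resize(cv2.cvtColor(p[60:240,260:390],cv2.COLOR_RGB2BGR),(433,600),interpolation=cv2.INTER_CUBIC))
# predicted pixels: marker tip for some angles, hinge
fx,fy,cx,cy=d['k']
def px(P):
    c=d['c']@np.r_[P,1];return (c[0]/c[2]*fx+cx,c[1]/c[2]*fy+cy)
print('hinge',px(H),'mk hinge',px(H-.024*yd))
for a in np.arange(0,1.8,.2):
    v=xd*np.sin(a-.87)+np.array([0,0,np.cos(a-.87)])
    print(round(a,2),np.round(px(H-.024*yd+.085*v)),np.round(px(H+.155*v)))
E
```

```text
hinge (np.float64(323.84027820271933), np.float64(194.00859655065653)) mk hinge (np.float64(321.1654966522519), np.float64(208.90918895571795))
0.0 [260. 172.] [209. 122.]
0.2 [269. 165.] [223. 104.]
0.4 [281. 160.] [245.  90.]
0.6 [296. 156.] [273.  80.]
0.8 [312. 155.] [306.  75.]
1.0 [329. 157.] [342.  78.]
1.2 [346. 161.] [376.  87.]
1.4 [361. 167.] [407. 102.]
1.6 [374. 175.] [431. 120.]
```

View pics/lev0c.png

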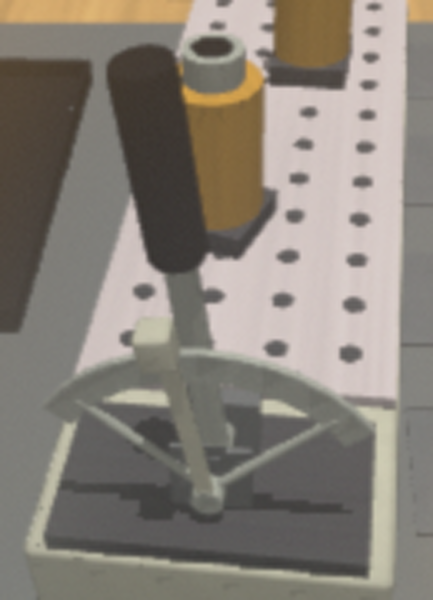

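The crop shows the lever leaning slightly towards the robot. The marker tab is at full-image (306,162) and its pivot at (322,209). I'll compute both angles, then grip the lever along its axis and pull it back.

```bash
cat >> h.py <<'E'
def onplane(k,c,uv,P0,n):
    M=np.linalg.inv(c);d=M[:3,:3]@[(uv[0]-k[2])/k[0],(uv[1]-k[3])/k[1],1];o=M[:3,3]
    return o+d*((P0-o)@n)/(d@n)
def lang(P): 
    v=P-H;return .87+np.arctan2(v@xd,v[2])
def lpose(a,rad,s=1):
    v=xd*np.sin(a-.87)+np.array([0,0,np.cos(a-.87)])
    return H+rad*v, rot(-v,s*yd).as_quat()
E
python3 - <<'E'
from h import *
d=np.load('lev0.npz')
for uv in [(306.5,162),(322,209)]: 
    P=onplane(d['k'],d['c'],uv,H-.024*yd,yd);print('marker',P-H,lang(P))
for uv in [(303,78),(313.4,139.5),(308,109)]:
    P=onplane(d['k'],d['c'],uv,H,yd);print('lever',P-H,lang(P))
z=np.load('s0.npz')['t'][165:220,318:360].reshape(-1,3);z=z[(z[:,2]>.17)];print('handle pts y off',np.median((z-H)@yd), np.median([lang(P) for P in z]))
for s in (1,-1):
  for a,ra in [(.76,.25),(.76,.133),(.4,.133),(0,.133),(0,.25)]:
    p,q=lpose(a,ra,s);print(s,a,ra,canmove(p,q))
E
```

```text
marker [-0.01413247 -0.0229782   0.07488444] 0.7069606485457642
marker [-8.41489741e-04 -2.40060210e-02 -3.47761410e-05] 2.4751500132099196
lever [-0.0137975   0.00106699  0.15201695] 0.7792184677578305
lever [-0.00839812  0.00064944  0.08492428] 0.7711409116770824
lever [-0.01154498  0.0008928   0.12109858] 0.7746719881930662
handle pts y off -0.000838650620435794 0.7482416261305196
1 0.76 0.25 [-0.1057995   0.23837064  1.64238965  0.00344037  1.15088179 -1.60064714]
1 0.76 0.133 [-0.10510918  0.38479416  1.74514868  0.00390847  0.90169863 -1.60098275]
1 0.4 0.133 [-0.11403926  0.22875184  2.09191868  0.04848101  0.3515858  -1.64918306]
1 0 0.133 [-0.12913426  0.28528387  2.41950202  3.04710258  0.43422004  1.62304209]
1 0 0.25 [-0.15287022 -0.13613592  2.54878167  2.7473836   0.15105802  1.91209708]
-1 0.76 0.25 [-0.1057995   0.23837064  1.64238965  0.00344037  1.15088179  1.54094552]
-1 0.76 0.133 [-0.10510918  0.38479416  1.74514868  0.00390847  0.90169863  1.54060991]
-1 0.4 0.133 [-0.11403926  0.22875184  2.09191868  0.04848101  0.3515858   1.49240959]
-1 0 0.133 [-0.12913426  0.28528387  2.41950202  3.04710258  0.43422004 -1.51855056]
-1 0 0.25 [-0.15287022 -0.13613592  2.54878167  2.7473836   0.15105802 -1.22949558]
```

```bash
cat >> h.py <<'E'
def lpose2(a,back=0,s=1,f=0.35,rad=.128):
    v=lambda t: xd*np.sin(t)+np.array([0,0,np.cos(t)])
    t=a-.87; return H+rad*v(t)+(.003+back)*v(f*t), rot(-v(f*t),s*yd).as_quat()
E
python3 - <<'E'
from h import *
r.move_linear(np.array(r.current_tool_pos())+[-.1,-.05,.2])
p,q=lpose2(.775,.13,1);r.move_to(p,q)
r.move_linear(lpose2(.775,0,1)[0],vel=.1)
r.set_gripper(0.1,25);print(r.current_opening(),r.current_contact_force())
for a in np.linspace(.775,-.03,9)[1:]:
    p,q=lpose2(a);r.move_linear(p,q,vel=.1)
    print(round(a,2),r.current_contact_force())
r.set_gripper(.6);p,q=lpose2(-.03,.13);r.move_linear(p,vel=.1)
print(r.current_t(),r.current_q())
b=snap('scene','scene1.png');a=snap('top');W=world(a)
w=W[160:240,310:370].reshape(-1,3);w=w[(w[:,2]>.1)&(w[:,2]<.2)];w=w[abs((w-H)@yd)<.02];print(len(w),np.median([lang(P) for P in w]))
E
```

```text
0.22424937436353864 [0.01591699 3.57985252 2.85682037]
0.67 [0.12886526 6.85588197 1.53255155]
0.57 [-0.32512128  6.15839597  1.35097975]
0.47 [-1.28653618  5.48704037 -0.13233692]
0.37 [-0.57568807  6.66638275 -0.42061141]
0.27 [-0.67343419  6.64588714 -0.68528732]
0.17 [-0.39852224  8.25158042 -0.39738994]
0.07 [ 0.77206012  8.59725378 -1.60363166]
-0.03 [ 2.73227664  8.78320095 -3.06070706]
12.7083 [-0.11886104 -0.02525668  2.07882543  0.01844197  0.77423939 -1.62359402]
124 0.07562175399760707
```

```bash
python3 - <<'E'
from h import *
z=np.load('s0.npz')
for k in 'ts':
  T=z[k]
  for g in [(.6,.29),(.56,.142)]:
    m=(np.hypot(T[...,0]-g[0],T[...,1]-g[1])<.05)
    for lo,hi in [(.141,.152),(.075,.13)]:
      w=T[m&(T[...,2]>lo)&(T[...,2]<hi)]; e,rad=cv2.minEnclosingCircle((w[:,:2]*1000).astype(np.float32))
      print(k,g,lo,len(w),w.mean(0).round(4),np.round(e,1),round(rad,1),np.median(w[:,2]))
E
```

```text
t (0.6, 0.29) 0.141 64 [0.6119 0.2961 0.1461] [611.4 296.5] 13.9 0.14587282256212475
t (0.6, 0.29) 0.075 87 [0.6017 0.2863 0.1069] [610.5 294.4] 21.5 0.10869746974995254
t (0.56, 0.142) 0.141 64 [0.5662 0.146  0.146 ] [565.9 146.2] 13.4 0.14608087355803867
t (0.56, 0.142) 0.075 72 [0.5565 0.1404 0.1083] [566.8 145.9] 21.9 0.11146127088652891
s (0.6, 0.29) 0.141 41 [0.6162 0.298  0.1465] [612.4 299.5] 18.5 0.14675256692908212
s (0.6, 0.29) 0.075 163 [0.6278 0.2934 0.1041] [615.1 297.9] 25.9 0.10550613713481738
s (0.56, 0.142) 0.141 38 [0.5705 0.15   0.1459] [568.7 148.3] 16.3 0.14623274033819234
s (0.56, 0.142) 0.075 167 [0.5824 0.1438 0.1031] [568.  149.9] 26.3 0.10432947004924897
```

View pics/scene1.png

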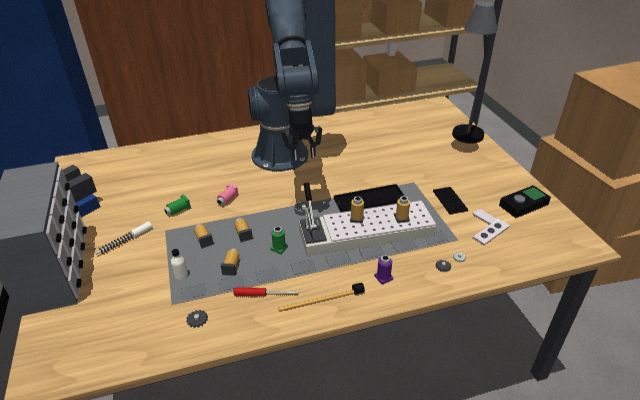

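The lever now leans back at (308,190). Next, the dry cylinders go to the tray.

```bash
cat >> h.py <<'E'
TR=np.array([0.4152,0.2581,0.004]);ty=np.array([0.021,0.9998,0])
E
python3 - <<'E'
from h import *
q=rot((0,0,-1),(0.0771,0.997,0)).as_quat()
for src,off in [((.6118,.2970),.06),((.567,.147),-.06)]:
    d=TR+off*ty
    r.move_to([src[0],src[1],.26],q);r.set_gripper(1.0)
    r.move_linear([src[0],src[1],.113],vel=.12)
    r.set_gripper(0,40);print('grip',r.current_opening(),r.current_finger_force())
    r.move_linear([src[0],src[1],.23],vel=.12)
    r.move_linear([d[0],d[1],.2],vel=.2)
    r.move_linear([d[0],d[1],.08],vel=.12)
    r.move_linear([d[0],d[1],.0625],vel=.04);print(r.current_contact_force())
    r.set_gripper(.85);r.move_linear([d[0],d[1],.2],vel=.15)
r.move_to([.35,-.25,.4],rot((0,0,-1),(0,1,0)).as_quat())
W=snap('top','top1.png');W=world(W);np.savez('s1.npz',t=W)
for off in (.06,-.06):
    d=TR+off*ty;m=np.hypot(W[...,0]-d[0],W[...,1]-d[1])<.05
    w=W[m&(W[...,2]>.085)&(W[...,2]<.1)];print(d,len(w),w.mean(0),w[:,2].std())
print(r.current_t())
E
```

```text
grip 0.5061028023494831 40.3623104095459
[-0.24450698  0.26826672 -2.88132246]
grip 0.5051702078130931 40.29012143611908
[ 0.0338209   0.33559916 -3.22333036]
[0.41646  0.318088 0.004   ] 67 [0.41668848 0.31482391 0.09305335] 0.002881238409486453
[0.41394  0.198112 0.004   ] 63 [0.413877   0.19566637 0.09348828] 0.0023674150418539134
32.075
```

View pics/top1.png

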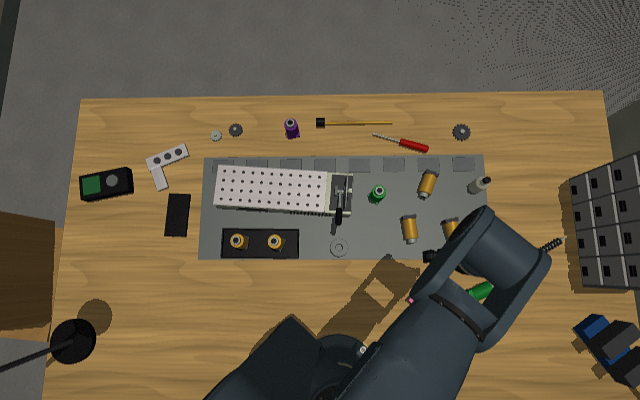

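Both dry cylinders are upright in the tray at (238,241) and (275,241), and the lever is back. Next I'll move the arm clear, measure the wet ones, and check IK for a 45° grasp that becomes a 45° upright placement.

```bash
cat >> h.py <<'E'
def wets():
    im=snap('top');T=world(im);hsv=cv2.cvtColor(im['pixels'],cv2.COLOR_RGB2HSV)
    m=cv2.inRange(hsv,(12,110,60),(25,255,255))
    X,Y,Z=np.nan_to_num(T).transpose(2,0,1)
    m[(Z<.012)|(Z>.052)|(Y>-.08)|(X<.36)|(X>.72)|(Y<-.55)]=0
    n,l,s,ce=cv2.connectedComponentsWithStats(m);out=[]
    for i in range(1,n):
        if s[i,4]<60: continue
        b=T[l==i][:,:2];c0=b.mean(0)
        w=T[(np.hypot(X-c0[0],Y-c0[1])<.06)&(Z>.014)&(Z<.055)][:,:2]
        e=np.linalg.eigh(np.cov(w.T))[1][:,1]
        if e[0]>0: e=-e   # foot->neck, towards robot
        lat=np.array([-e[1],e[0]])
        t=b@e;u=w@lat
        ext=w@e
        mid=lambda a:(np.percentile(a,1.5)+np.percentile(a,98.5))/2
        c=e*mid(t)+lat*mid(u)
        out.append((c,e,len(b),np.ptp(t),np.ptp(ext),np.ptp(u),e*mid(ext)+lat*mid(u)))
    return out
def cylpose(c,ax,daz,e=np.pi/4,back=.008,s=1):
    """TCP pose gripping a cylinder with centre c; tool z has horiz. direction daz, elevation e down; closing axis horizontal"""
    d=np.array([daz[0],daz[1],0.]);d/=np.linalg.norm(d)
    z=d*np.cos(e)-np.array([0,0,np.sin(e)])
    y=np.cross([0,0,1],d)*s
    return np.array(c)-z*(.003+back), rot(z,y).as_quat()
E
python3 - <<'E'
from h import *
r.move_to([.3,.3,.45],rot((0,0,-1),(0,1,0)).as_quat())
L=wets()
for o in L: print(o)
for o in L:
  for s in (1,-1):
    for e in (.785,.9):
      print(s,e,[ (lambda j: None if j is None else np.round(j,2))(canmove(*cylpose([*o[0],h],0,-o[1],e,s=s))) for h in (.022,.12)])
for y in (-.12,0,.12):
  for az in (0,30,-30,60,-60,90,-90,180):
    a=np.radians(az)
    print(y,az,[ (lambda j: None if j is None else np.round(j,2))(canmove(*cylpose(C+y*yd+[0,0,.046],0,(np.cos(a),np.sin(a)),s=s))) for s in (1,-1)])
print(r.current_t())
E
```

```text
(array([ 0.6083522 , -0.30806352]), array([-0.93259972,  0.36091239]), 246, np.float64(0.06741265765641158), np.float64(0.0914892772135314), np.float64(0.04372945717603792), array([ 0.60638483, -0.30730216]))
(array([ 0.45915187, -0.24253672]), array([-0.99200087, -0.12623101]), 258, np.float64(0.06455212669532728), np.float64(0.09032430335246944), np.float64(0.04431912575896829), array([ 0.45665559, -0.24285437]))
(array([ 0.44792215, -0.38132047]), array([-0.98165284, -0.19067696]), 269, np.float64(0.06484321516921049), np.float64(0.09025368449615134), np.float64(0.04451324396208928), array([ 0.44604397, -0.38168529]))
1 0.785 [array([-0.6 ,  0.77,  1.9 ,  2.64,  0.34,  1.89]), array([-0.6 ,  0.57,  1.91,  2.16,  0.19,  2.39])]
1 0.9 [array([-0.59,  0.75,  1.85,  2.27,  0.18,  2.26]), array([-0.59,  0.56,  1.84,  1.06,  0.15, -2.8 ])]
-1 0.785 [array([-0.6 ,  0.77,  1.9 ,  2.64,  0.34, -1.26]), array([-0.6 ,  0.57,  1.91,  2.16,  0.19, -0.76])]
-1 0.9 [array([-0.59,  0.75,  1.85,  2.27,  0.18, -0.88]), array([-0.59,  0.56,  1.84,  1.06,  0.15,  0.34])]
1 0.785 [array([-0.88,  0.69,
[... 2746 characters left out ...]
.42,  0.61,  1.89,  2.65,  0.16, -1.16])]
0.12 -30 [array([ 0.69,  0.75,  1.59, -1.1 ,  0.84,  0.44]), array([ 0.69,  0.75,  1.59, -1.1 ,  0.84, -2.7 ])]
0.12 60 [array([0.26, 0.65, 1.8 , 1.44, 0.53, 2.67]), array([ 0.26,  0.65,  1.8 ,  1.44,  0.53, -0.47])]
0.12 -60 [array([ 0.7 ,  0.88,  1.3 , -0.82,  1.26,  0.57]), array([ 0.7 ,  0.88,  1.3 , -0.82,  1.26, -2.58])]
0.12 90 [array([0.18, 0.75, 1.58, 1.03, 0.95, 2.63]), array([ 0.18,  0.75,  1.58,  1.03,  0.95, -0.51])]
0.12 -90 [array([ 0.65,  1.03,  0.99, -0.6 ,  1.65,  0.77]), array([ 0.65,  1.03,  0.99, -0.6 ,  1.65, -2.37])]
0.12 180 [array([0.35, 1.16, 0.72, 0.27, 2.  , 1.94]), array([ 0.35,  1.16,  0.72,  0.27,  2.  , -1.2 ])]
34.125
```

```bash
cat > wet.py <<'E'
import sys
from h import *
SL={'1':-.14,'2':0.,'3':.14}
gx,gy,slot=float(sys.argv[1]),float(sys.argv[2]),C+SL[sys.argv[3]]*yd
o=min(wets(),key=lambda o:np.hypot(o[0][0]-gx,o[0][1]-gy))
c=np.r_[(o[0]+o[6])/2,.022];print(c,o[1],o[2:6])
assert np.hypot(c[0]-gx,c[1]-gy)<.1
up=np.array([0,0,1.])
p,q=cylpose(c,0,-o[1],s=-1);z=R.from_quat(q).as_matrix()[:,2]
f=lambda h:cylpose(slot+up*(.045+h),0,-xd,s=1)
for pp,qq in [(p,q),(p-.1*z,q),(p+.2*up,q),f(.15),f(0)]: assert canmove(pp,qq) is not None
r.move_to(p-.1*z+.12*up,q);r.set_gripper(1.0)
r.move_linear(p-.1*z,vel=.2);r.move_linear(p,vel=.08)
print('approach F',r.current_contact_force())
r.set_gripper(0,60);print('grip',r.current_opening(),r.current_finger_force())
r.move_linear(p+.03*up,vel=.06);r.move_linear(p+.23*up,vel=.15)
r.move_to(*f(.17));r.move_linear(f(.02)[0],vel=.1);r.move_linear(f(.006)[0],vel=.04)
r.sleep(.2);f0=np.array(r.current_contact_force());h=.006
while h>-.006:
    h-=.001;r.move_linear(f(h)[0],vel=.02);r.sleep(.05)
    d=np.array(r.current_contact_force())-f0
    if d[2]>5: break
print('touch h',h,d,r.current_opening())
r.set_gripper(.9);zz=R.from_quat(f(0)[1]).as_matrix()[:,2]
r.move_linear(f(h)[0]-.12*zz,vel=.1);r.move_linear(f(h)[0]-.12*zz+.1*up,vel=.2)
r.move_to([.3,.3,.45],rot((0,0,-1),(0,1,0)).as_quat())
im=snap('top','after%s.png'%sys.argv[3]);W=world(im)
m=np.hypot(W[...,0]-slot[0],W[...,1]-slot[1])<.06
w=W[m&(W[...,2]>.138)];print(slot,len(w),w.mean(0),w[:,2].std(),r.current_t())
for o in wets():print(o[0])
E
python3 wet.py .458 -.2427 1
```

```text
[ 0.45794479 -0.24258427  0.022     ] [-0.99206878 -0.12569621] (258, np.float64(0.0643745438451323), np.float64(0.09048341607641436), np.float64(0.046203148404679095))
approach F [ 0.52349651 -0.60388904  0.35821967]
grip 0.49783469867017005 59.80041325092316
touch h -0.001 [-1.10405512 -0.44459089 11.96255581] 0.4932433111807916
[0.582706 0.07992  0.056   ] 65 [0.58142298 0.07781064 0.14594483] 0.0022478921692664225 52.2
[ 0.60901767 -0.30804108]
[ 0.42397454 -0.40615435]
```

The first wet cylinder stands upright (neck top at 0.146). The third was knocked aside and has been re-measured.

```bash
python3 wet.py .424 -.406 2 && python3 wet.py .608 -.308 3
```

```text
[ 0.42309741 -0.40582862  0.022     ] [-0.96205804 -0.27284489] (272, np.float64(0.06418882044154889), np.float64(0.08969354078494207), np.float64(0.0447064102766746))
approach F [-0.53324772 -0.35132186  0.00539428]
grip 0.49758217803647026 60.121954679489136
touch h -0.001 [-1.33188982 -1.27758698  9.94617132] 0.4952251536028182
[0.5935 0.2195 0.056 ] 67 [0.59199688 0.21654201 0.14571667] 0.0026147477288406052 71.675
[ 0.60911314 -0.30823796]
[ 0.60770794 -0.30783258  0.022     ] [-0.93247817  0.36122634] (244, np.float64(0.06773783822459678), np.float64(0.0916514136387171), np.float64(0.04424582956138876))
approach F [-0.42239708  0.39455606  0.70643805]
grip 0.49683755745932295 60.00123381614685
touch h -0.001 [ 0.68714734 -0.10746145  8.83129481] 0.4962240632582221Traceback (most recent call last):
  File "wet.py", line 25, in <module>
    r.move_linear(f(h)[0]-.12*zz,vel=.1);r.move_linear(f(h)[0]-.12*zz+.1*up,vel=.2)
    ~~~~~~~~~~~~~^^^^^^^^^^^^^^^^^^^^^^^
cell.PlanningError: the arm cannot follow that straight line within its joint ranges
```

```bash
python3 - <<'E'
from h import *
p=np.array(r.current_tool_pos());zz=R.from_quat(r.current_ee_rot()).as_matrix()[:,2]
for k in (.09,.07,.05,.03):
    try: r.move_linear(p-k*zz,vel=.1);print('back',k);break
    except r.PlanningError: pass
p=np.array(r.current_tool_pos())
for k in ([0,0,.12],[-.05,0,.1],[0,0,.06]):
    try: r.move_linear(p+k,vel=.15);print('up',k);break
    except r.PlanningError: pass
print(r.current_tool_pos())
r.move_to([.32,.2,.42],rot((0,0,-1),(0,1,0)).as_quat())
im=snap('top','after3.png');W=world(im)
for s in (-.14,0,.14):
    slot=C+s*yd;m=np.hypot(W[...,0]-slot[0],W[...,1]-slot[1])<.06
    w=W[m&(W[...,2]>.138)];print(slot,len(w),w.mean(0),w[:,2].std(),r.current_t())
# lever/marker view
r.move_to([0.32,-0.1,0.42],rot((0,0,-1),(0.2,1,0)).as_quat())
q=rot((-.077*.85,.85,-.5),(1,0,0)); p=H+[0,0,.04]-.17*q.as_matrix()[:,2]
r.move_to(p+[0,0,.1],q.as_quat());r.move_linear(p)
im=wsnap('lev1.png');np.savez('lev1.npz',W=world(im),p=im['pixels'],c=im['camera_from_world'],k=[im['fx'],im['fy'],im['cx'],im['cy']])
print(r.current_t())
E
```

```text
back 0.09
up [-0.05, 0, 0.1]
[0.62533304 0.35345102 0.26948106]
[0.582706 0.07992  0.056   ] 64 [0.58122476 0.0779702  0.14621927] 0.0026246838311948335 92.725
[0.5935 0.2195 0.056 ] 65 [0.59209548 0.2167629  0.14562877] 0.0025874916218323776 92.725
[0.604294 0.35908  0.056   ] 69 [0.60317879 0.35581823 0.14507007] 0.0027652807449863002 92.725
95.925
```

View pics/lev1.png

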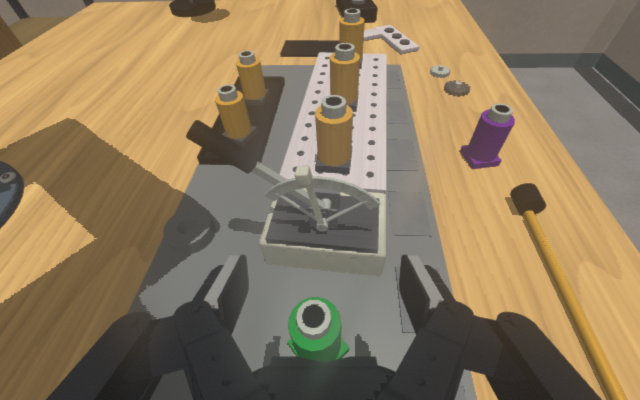

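View pics/after3.png

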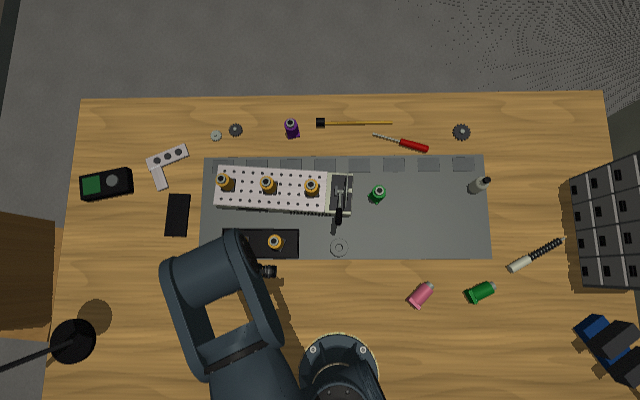

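All five cylinders stand: three on the plate and two in the tray. The lever is back, with its handle at (222,146). The marker is in clear view: tab at (303,175), pivot at (321,226). I'll enlarge it to get a sharp angle and check the lever.

```bash
python3 - <<'E'
from h import *
d=np.load('lev1.npz')
c=cv2.cvtColor(d['p'][155:235,260:390],cv2.COLOR_RGB2BGR);cv2.imwrite('pics/lev1c.png',cv2.resize(c,(780,480),interpolation=cv2.INTER_CUBIC))
# lever line: dark handle axis ends
for uv in [(198,132),(247,161)]:print('lever',lang(onplane(d['k'],d['c'],uv,H,yd)),onplane(d['k'],d['c'],uv,H,yd)-H)
E
```

```text
lever -0.00018214195560195545 [-0.11118693  0.00859831  0.09404603]
lever 0.006703966567870534 [-0.07275243  0.00562609  0.06240157]
```

View pics/lev1c.png

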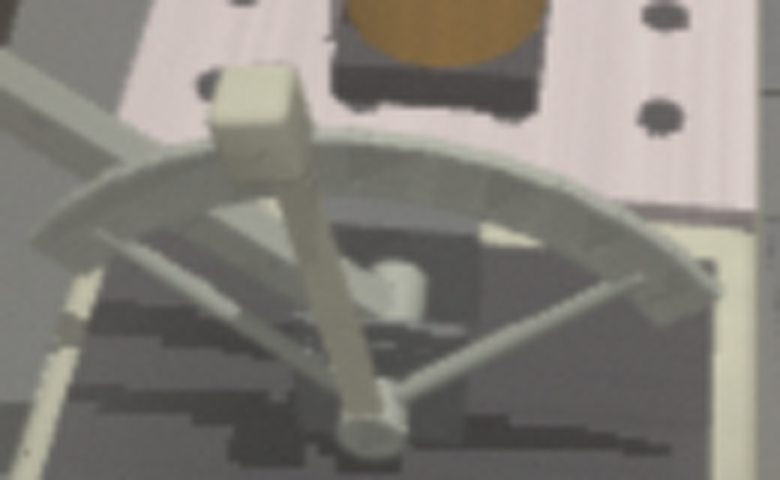

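```bash
python3 - <<'E'
from h import *
d=np.load('lev1.npz')
for off in (.022,.027):
  f=lambda u,v:onplane(d['k'],d['c'],(260+u/6,155+v/6),H-off*yd,yd)
  for a,b in [((272,195),(348,405)),((290,192),(366,405)),((308,185),(383,395)),((245,140),(372,437))]:
    v=f(*a)-f(*b);print(off,.87+np.arctan2(v@xd,v[2]),lang(f(*a)), f(*a)-H)
E
```

```text
0.022 0.6959705684725229 0.6496141033589306 [-0.0140279  -0.02098037  0.05520924]
0.022 0.6916765966853844 0.7024211348189496 [-0.01117608 -0.0212009   0.05620514]
0.022 0.6830264044097789 0.756637774744278 [-0.00828995 -0.02142409  0.05808748]
0.022 0.6514332361725255 0.641983252281316 [-0.01716379 -0.02073786  0.06685307]
0.027 0.6959705684725211 0.689930276356779 [-0.01310822 -0.0260663   0.06075087]
0.027 0.6916765966853863 0.7366893757427385 [-0.01033422 -0.02628082  0.0617196 ]
0.027 0.6830264044097775 0.7842747326542745 [-0.00752684 -0.02649792  0.06355058]
0.027 0.6514332361725254 0.6765677196652369 [-0.01615854 -0.02583041  0.07207696]
```

```bash
python3 - <<'E'
from h import *
p=np.array(r.current_tool_pos());r.move_linear(p+[-.1,-.05,.2])
p,q=lpose2(0,.13,1);r.move_to(p,q)
r.set_gripper(.7);r.move_linear(lpose2(0)[0],vel=.1)
r.set_gripper(0,30)
for a in np.linspace(0,.69,8)[1:]:
    p,q=lpose2(a);r.move_linear(p,q,vel=.1)
r.sleep(.3);print(r.current_contact_force(),r.current_opening())
r.set_gripper(.6);p,q=lpose2(.69,.15);r.move_linear(p,vel=.1)
r.move_to([0.32,-0.2,0.45],rot((0,0,-1),(0.2,1,0)).as_quat())
q=rot((-.077*.85,.85,-.5),(1,0,0)); p=H+[0,0,.04]-.17*q.as_matrix()[:,2]
r.move_to(p+[0,0,.1],q.as_quat());r.move_linear(p)
im=wsnap();np.savez('lev2.npz',W=world(im),p=im['pixels'],c=im['camera_from_world'],k=[im['fx'],im['fy'],im['cx'],im['cy']])
cv2.imwrite('pics/lev2c.png',cv2.resize(cv2.cvtColor(im['pixels'][55:240,260:390],cv2.COLOR_RGB2BGR),(416,592),interpolation=cv2.INTER_CUBIC))
print(r.current_t())
E
```

```text
[ 1.58054447  4.68643641 -0.07477692] 0.22415603654667396
108.5333
```

View pics/lev2c.png

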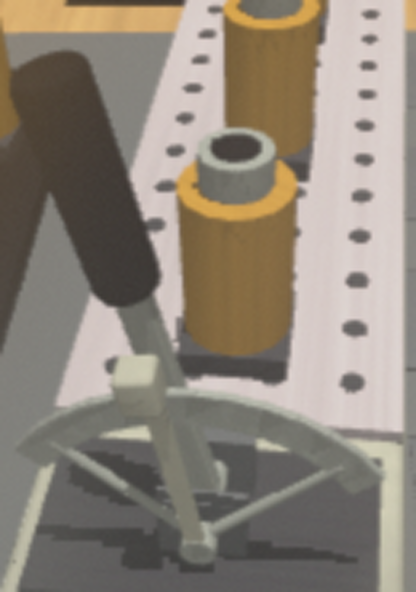

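The lever and marker look nearly parallel. A numeric check on both lines:

```bash
python3 - <<'E'
from h import *
d=np.load('lev2.npz')
f=lambda u,v,o:onplane(d['k'],d['c'],(260+u/3.2,55+v/3.2),H-o*yd,yd)
for n,a,b,o in [('handle',(50,68),(130,295),0),('handle L',(15,85),(95,295),0),('handle R',(88,65),(160,280),0),('marker',(160,428),(197,530),.025),('marker2',(143,395),(199,548),.025)]:
    v=f(*a,o)-f(*b,o);print(n,.87+np.arctan2(v@xd,v[2]),lang(f(*a,o)),lang(f(*b,o)))
E
```

```text
handle 0.679212697826018 0.6660996334184144 0.6558788450843187
handle L 0.6833438075851543 0.6007861095418379 0.5414673949326125
handle R 0.6664617830640249 0.7256646045407698 0.7663243038766645
marker 0.6849886250236381 0.7415240249839139 1.0043145742698463
marker2 0.6865030035943605 0.711157343017916 2.1472591535622025
```

```bash
python3 - <<'E'
from h import *
r.move_linear(np.array(r.current_tool_pos())+[-.1,-.05,.2]);r.sleep(.5)
print(r.hand_in())
E
```

```text
the job is handed in; nothing more can be done
None
```

I handed the job in, and the verdict wasn't shown: both dry cylinders stand in the tray, all three washed ones stand on the plate, and the air lever measures about 0.67 rad against about 0.69 for the marker.

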